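Tighten the deep-bore ski clamp

TASK

Clamp the ski for waxing: a long T-handled socket extension already stands on the cam nut at the bottom of the tall clamp housing's deep bore. Turn its handle clockwise, seen from above, until it comes up to its stop with the handle in line with the length of the ski, then let go. Leave the wing screw of the low clamp as it is: that one is already tight.

Things in the scene. Friction and masses are not known exactly. Their poses are not given: they have to be found in the camera images.
- cam_key (a joint): Turning angle (rad) of the socket extension and nut, growing clockwise seen from above. 0: handle square to the ski; 1.571: handle in line with the ski, at the hard stop (clamp tight). Starts between 0.15 and 0.6. It turns stiffly (about 0.2 N m friction), stays where it is left, and can only turn: it cannot be lifted or tilted.
- handle_mid (a point): Middle of the steel cross handle on top of the extension, on the turning axis, 200 mm above the bench. The handle is a level bar 110 mm long, 16 mm wide, 20 mm tall (top at 210 mm). This frame turns with it: x along the bar, y across it, z up. Below the bar a 13 mm round rod goes down the axis into the bore.
- tall: Fixed tall clamp housing, left or right of the low clamp: bare aluminium, 76 x 76 mm, 120 mm tall, with a 46 mm bore 105 mm deep, on a plate 100 x 120 mm. Origin on the bench on the bore's axis; y along the ski, x towards it. The fixed ski (black base up, 85 mm wide, 1.4 m long, top at 87 mm) lies roughly left to right, its centre line 100 mm beyond the bore's axis.
- wing_ear (a point): Tip of one ear of the short steel wing screw on the low clamp (solid aluminium block 76 x 76 mm, 90 mm tall, no bore, 200 to 320 mm along the ski from the tall housing). 110 mm above the bench; x points outward along the ear, z up; the screw's upright axis is 30 mm towards -x. Ears about 62 mm across in all, top at 122 mm. Not to be turned: this point may move 6 mm at most.
Not all that is in view belongs to the job. Leave any brown or yellow look-alike of the tall alone.

How it is judged:
At the end, for the whole second after the job is handed in: The extension's handle stands at its clockwise stop, in line with the ski: joint angle above 1.37 rad (within about 11 degrees of the stop), at rest and released; the wing screw was not turned (value of joint cam_key above 1.37 rad and velocity of joint cam_key between -0.05 and 0.05 rad/s); the robot touches nothing.
It fails at once if the low clamp's wing screw is turned by more than 0.2 rad (distance of wing_ear from where it was at the start of the episode above 0.006 m).
It also fails if it takes over 32 s, if anything falls off the work surface, if the arm or the gripper's body presses on something with over 40 N, if the wrist force passes 120 N, or if a joint passes its speed limit or range.

ROBOT

A 6-joint arm with a two-finger parallel gripper is mounted at the origin on the work surface. World frame = base frame: x ahead of the robot, y to its left, z up, the work surface at z = 0. Lengths are in m, angles in rad, forces in N, time in s.
With the tool pointing down it reaches from about 0.35 to 0.85 m from the base axis. Payload 8.1 kg.
Tool frame: the origin (TCP) lies where the fingers leave the gripper's body, on its centre line; the fingertips stand 84 mm ahead of it and the grasp point (between the pads) lies 65 mm ahead of it; z points along the fingers, x is the direction in which the jaws open and shut, and the axes are right-handed (so a half turn about z gives the same grasp; the last joint's range is limited). The gripper opens to 93 mm and grips with 3 to 60 N. Pads are 15 mm wide; open, the fingers measure 128 mm over their backs; the gripper's body (75 mm by 188 mm) begins 65 mm behind the grasp point.
Start: joints at [-1.238, 0.13, 1.488, -0, 1.523, -0.085], TCP at [0.243, -0.548, 0.303] pointing down, gripper open.
Joint ranges: [-2.96, 2.96], [-0.89, 2.26], [0.02, 2.5], [-1.34, 4.48], [0, 2.73], [-2.66, 2.66]. Speed limits (rad/s): [2.39, 2.39, 2.79, 3.14, 3.14, 3.14].

INTERFACE

Orientations are given as a rotation vector (axis times angle).
In Python, from bench import goto, servo_line, goto_joints, move_gripper, pause, ik, read_state, capture, Unreachable, job_done gives the robot as it stands. Calls block until the motion is done:
- goto(position, orientation): joint-space move of the TCP to a pose.
- servo_line(position, frame=None, speed=0.15): straight line of the TCP; frame=None keeps the orientation; speed is the mean speed in m/s.
- goto_joints(angles): joint-space move.
- move_gripper(opening): finger opening in m; the grip force is fixed at half the most; returns when the fingers have stopped.
- pause(seconds).
- ik(position, orientation): joint angles nearest the present ones, or None.
- read_state(): the state.
- capture(name): name is "scene" or "side" or "wrist"; returns a dict with "img" (480x640x3 uint8, red, green, blue), "depth" (480x640 float32, m along the optical axis (not along the pixel's ray), 0 where there is no reading), "mtx" (3x3 intrinsics, pixels), "extrinsics" (4x4, takes a point from world to camera coordinates). Camera axes: x right, y down, z forward; pixel columns grow to the right and rows downward; lengths in m; the calibration is good to about 2 mm. A picture is of the moment at which its call begins.
A pose or a line that the arm cannot do raises Unreachable and nothing moves.
- job_done(): hands the job in, once; it reports no verdict.
The state is a dict: "time_s": time; "joints": joint angles; "qd": joint speeds; "effort": joint torques, N m; "ee_pos": TCP position; "orientation": TCP orientation; "wrist_force": force on the tool from outside, world axes, zero at the start; "ft_torque": the same for the moment, N m; "grip_width": finger opening in m.
Only numpy, scipy, OpenCV 4.12 (cv2) and the standard library are available. Lean on these libraries where they do the work, as an engineer would, in place of code of your own. Each camera call takes 0.05 s, during which the arm holds its last target.

## Working session

There is one attempt and no reset: what is moved stays moved. The work goes in short steps, each a Python script; the robot and the scene stay as the last script left them, time stands still between calls to the robot, and variables do not carry over. Pictures are saved under pics/ and viewed, and the job is handed in when it is done.

```bash
mkdir -p pics; ls; python3 - <<'E'
from bench import *
import cv2,numpy as np
for n in ["scene","side","wrist"]:
    c=capture(n); cv2.imwrite(f"pics/{n}0.png",c["img"][:,:,::-1]); np.savez(f"pics/{n}0.npz",**c)
    E=c["extrinsics"]; print(n,c["mtx"].round(1).tolist(),(-E[:3,:3].T@E[:3,3]).round(3),E[:3,:3].round(2).tolist())
s=read_state();print(s)
E
```

```text
pics
scene [[506.8, 0.0, 321.9], [0.0, 506.8, 234.6], [0.0, 0.0, 1.0]] [1.143 0.235 0.608] [[-0.35, 0.94, 0.01], [0.51, 0.2, -0.84], [-0.78, -0.29, -0.55]]
side [[522.7, 0.0, 323.5], [0.0, 522.7, 251.0], [0.0, 0.0, 1.0]] [0.233 0.556 0.564] [[-0.9, -0.44, 0.02], [-0.27, 0.51, -0.82], [0.35, -0.74, -0.58]]
wrist [[340.7, 0.0, 323.7], [0.0, 340.7, 237.2], [0.0, 0.0, 1.0]] [ 0.32  -0.515  0.383] [[0.41, -0.91, -0.0], [-0.87, -0.39, 0.29], [-0.27, -0.12, -0.96]]
{'time_s': 0.15, 'joints': array([-1.23841315e+00,  1.30988958e-01,  1.48902103e+00,  1.00474751e-05,
        1.52299730e+00, -8.53764896e-02]), 'qd': array([-5.39870226e-04, -1.86073332e-03, -1.81679793e-03, -1.74310337e-03,
       -8.05026151e-05,  8.10623798e-04]), 'effort': array([ 9.21692736e-04, -5.60471284e+01, -4.92338705e+01,  7.68313743e-02,
        3.04764602e-02, -8.56424163e-05]), 'ee_pos': array([ 0.24336096, -0.54808475,  0.30193202]), 'orientation': array([-2.63306688e+00,  1.71203045e+00,  1.74269023e-03]), 'wrist_force': array([1.14149443, 0.02847639, 0.42122521]), 'ft_torque': array([-0.03396091, -0.00414201, -0.00770337]), 'grip_width': 0.0929714730410244}
```

View pics/scene0.png

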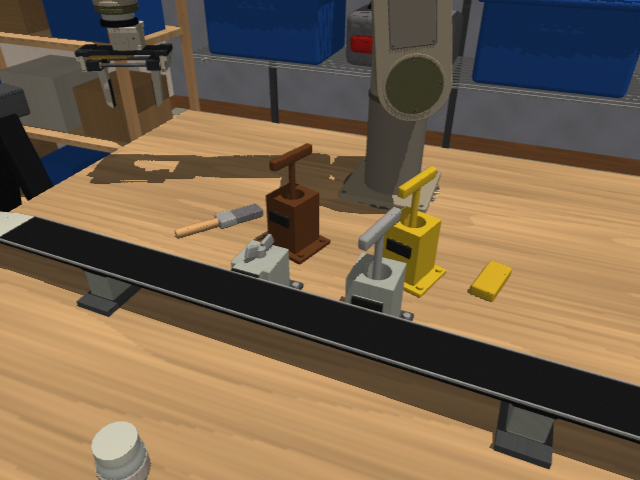

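View pics/side0.png

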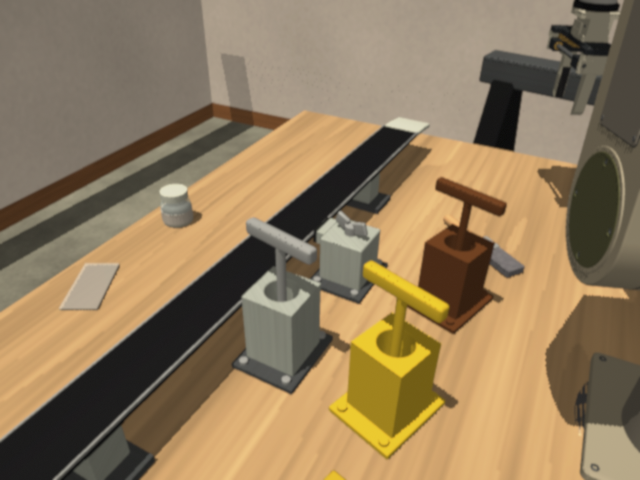

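View pics/wrist0.png

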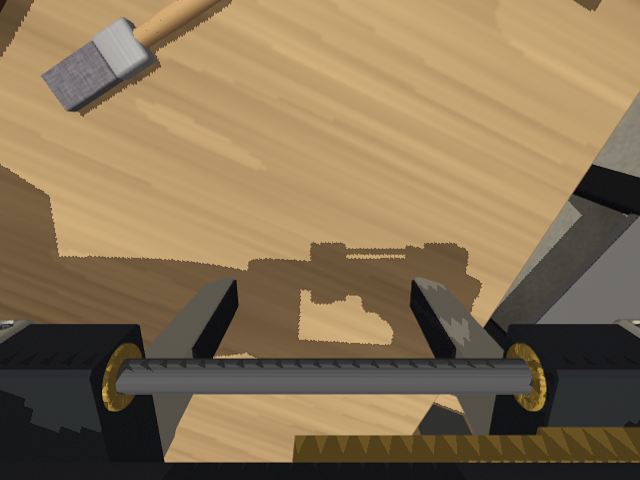

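The scene view shows the grey tall clamp's handle at about (380,230) and the wing screw at (258,248). The side view shows them at (282,240) and (350,225). The brown and yellow ones are decoys. Next I measure the bar from depth and check it against the known sizes.

```bash
cat > h.py <<'E'
import numpy as np,cv2
def world(c):
    d=c["depth"];v,u=np.mgrid[:480,:640];K=c["mtx"]
    P=np.stack([(u-K[0,2])/K[0,0]*d,(v-K[1,2])/K[1,1]*d,d],-1)
    E=c["extrinsics"];W=(P-E[:3,3])@E[:3,:3]
    W[d==0]=np.nan;return W
def grey(c):
    h=cv2.cvtColor(c["img"],cv2.COLOR_RGB2HSV);return (h[...,1]<60)&(h[...,2]>60)
def bar(c,box,zmin=.192,zmax=.216):
    W=world(c);m=grey(c)&(W[...,2]>zmin)&(W[...,2]<zmax)
    b=np.zeros_like(m);b[box[1]:box[3],box[0]:box[2]]=1;m&=b
    n,l,s,ce=cv2.connectedComponentsWithStats(m.astype(np.uint8));i=1+np.argmax(s[1:,4]);m=l==i
    p=W[m];r=cv2.minAreaRect(p[:,:2].astype(np.float32)*1000)
    B=cv2.boxPoints(r);e=[B[1]-B[0],B[2]-B[1]];L=max(e,key=np.linalg.norm)
    return r[0],r[1],np.degrees(np.arctan2(L[1],L[0]))%180,len(p),np.nanmedian(p[:,2]),np.nanmax(p[:,2])
E
python3 - <<'E'
from h import *
for n,box,wb in [("scene",(340,190,420,270),(225,225,300,300)),("side",(235,205,330,275),(315,195,390,300))]:
    c=dict(np.load(f"pics/{n}0.npz"));print(n,bar(c,box))
    W=world(c)
    # ski: dark pixels, height 87
    m=(c["img"].max(-1)<45)&(abs(W[...,2]-.087)<.006);p=W[m][:,:2]
    p=p[(p[:,0]>0.1)]
    print("ski",len(p),cv2.fitLine((p*1000).astype(np.float32),cv2.DIST_HUBER,0,.01,.01).ravel())
    for lo,hi,b in [(.114,.126,box),(.1,.126,wb)]:
        b=list(b); 
        if lo==.114: b[3]+=110;b[1]+=20
        m=grey(c)&(W[...,2]>lo)&(W[...,2]<hi);k=np.zeros_like(m);k[b[1]:b[3],b[0]:b[2]]=1;q=W[m&k];
        if lo==.1: q=q
        print(lo,len(q),cv2.minAreaRect(q[:,:2].astype(np.float32)*1000) if len(q) else None, np.median(q[:,2]) if len(q) else 0)
E
```

```text
scene ((514.5736694335938, 95.39468383789062), (15.664812088012695, 109.73387145996094), np.float32(167.20848), 705, np.float64(0.2091708967546379), np.float64(0.21271886201510373))
ski 25930 [4.1670490e-02 9.9913138e-01 6.1364233e+02 5.0701847e+01]
0.114 1222 ((513.4924926757812, 94.95579528808594), (75.73784637451172, 80.21581268310547), 88.55167388916016) 0.12086353936009707
0.1 335 ((506.13140869140625, -115.68585205078125), (20.127849578857422, 64.00178527832031), 79.76788330078125) 0.10960608350037784
side ((509.8635559082031, 96.60145568847656), (17.73666763305664, 109.30039978027344), np.float32(166.61455), 1305, np.float64(0.2067738741477937), np.float64(0.2114638897517926))
ski 20892 [4.0621858e-02 9.9917459e-01 6.1332410e+02 1.4368396e+02]
0.114 1803 ((510.9430847167969, 95.64134979248047), (79.01545715332031, 77.6822738647461), 87.11011505126953) 0.1197932710026684
0.1 454 ((477.47174072265625, -31.991615295410156), (56.78556823730469, 207.69830322265625), 16.63649559020996) 0.10984445547000074
```

Both views agree. The axis is at about (0.512, 0.0955), where the bar and housing measurements coincide. The bar measures 110 x 16 mm with its top at 0.209, and its yaw is 167°. The ski's yaw is 87.6°, so the joint sits at about 0.18 rad, which is within the stated range. That leaves about 79° to turn clockwise. I still need clearance to the yellow and brown handles and a check of the reach.

```bash
cat >> h.py <<'E'
from scipy.spatial.transform import Rotation as R
C=np.array([.5123,.0957])
def down(yawdeg): # tool z down, tool x at yaw
    y=np.radians(yawdeg);x=np.array([np.cos(y),np.sin(y),0]);z=np.array([0,0,-1.]);return R.from_matrix(np.stack([x,np.cross(z,x),z],1)).as_rotvec()
E
python3 - <<'E'
from h import *
from bench import ik
for n in ["scene","side"]:
    c=dict(np.load(f"pics/{n}0.npz"));W=world(c);h=cv2.cvtColor(c["img"],cv2.COLOR_RGB2HSV)
    m=(h[...,1]>150)&(W[...,2]>.185)&(W[...,2]<.216)&(W[...,0]>.2)&(W[...,0]<.7)&(abs(W[...,1])<.3)
    nn,l,s,ce=cv2.connectedComponentsWithStats(m.astype(np.uint8))
    for i in range(1,nn):
        if s[i,4]>80: p=W[l==i];print(n,ce[i],p.min(0).round(3),p.max(0).round(3),"min dist",np.linalg.norm(p[:,:2]-C,axis=1).min())
for yaw,z in [(77,.39),(77,.267),(37,.267),(-2.4,.267),(-8,.267)]:
    print(yaw,ik([*C,z],down(yaw)))
E
```

```text
scene [290.11798839 157.23017408] [ 0.282 -0.15   0.185] [ 0.385 -0.105  0.214] min dist 0.26618967410708744
scene [416.46863469 182.00184502] [0.295 0.093 0.185] [0.4   0.141 0.213] min dist 0.11275132527341643
side [470.89877301 196.42638037] [ 0.277 -0.148  0.185] [ 0.38  -0.103  0.212] min dist 0.26665822397217076
side [406.04691618 291.9725883 ] [0.29  0.094 0.185] [0.396 0.143 0.212] min dist 0.11680938358286728
77 [ 8.62753541e-02 -1.03609480e-01  1.56689722e+00 -8.88178420e-16
  1.67830492e+00 -1.25762817e+00]
77 [ 8.62753541e-02 -6.42951347e-02  1.75264700e+00 -8.88178420e-16
  1.45324079e+00 -1.25762817e+00]
37 [ 8.62753541e-02 -6.42951347e-02  1.75264700e+00 -4.44089210e-16
  1.45324079e+00 -5.59496469e-01]
-2.4 [ 8.62753541e-02 -6.42951347e-02  1.75264700e+00 -4.44089210e-16
  1.45324079e+00  1.28163256e-01]
-8 [ 8.62753541e-02 -6.42951347e-02  1.75264700e+00 -8.88178420e-16
  1.45324079e+00  2.25901694e-01]
```

```bash
python3 - <<'E'
from h import *
from bench import *
s=read_state();p=s["ee_pos"].copy();p[2]=.40
servo_line(p,speed=.2)
goto([*C,.39],down(77))
c=capture("wrist");cv2.imwrite("pics/w1.png",c["img"][:,:,::-1])
try: print(bar(c,(0,0,640,480)))
except Exception as e: print(e)
s=read_state();print(s["time_s"],s["ee_pos"],s["joints"])
E
```

```text
((513.6986694335938, 95.0202865600586), (15.918066024780273, 109.28836822509766), np.float32(167.01318), 2514, np.float64(0.2091565299967576), np.float64(0.211410189132332))
3.3083 [0.51251629 0.09496032 0.38995187] [ 8.49114672e-02 -1.03356620e-01  1.56674811e+00 -1.64722174e-04
  1.67823582e+00 -1.25746326e+00]
```

View pics/w1.png

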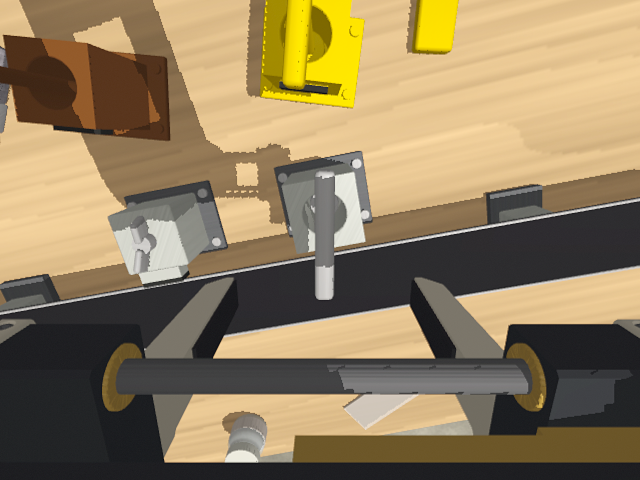

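The wrist view shows the bar running from (324,170) to (324,298), square to the jaws and centred between them. Its measured centre is (0.5137, 0.0950) at 167.0°, which agrees to within 1.5 mm. I'll descend, grip and turn partway.

```bash
sed -i 's/^C=.*/C=np.array([.5131,.0955])/' h.py; python3 - <<'E'
from h import *
from bench import *
def st(t):
    s=read_state();print(t,round(s["time_s"],2),s["ee_pos"].round(4),"F",s["wrist_force"].round(1),"T",s["ft_torque"].round(2),"w",round(s["grip_width"],4))
servo_line([*C,.267],down(77),speed=.1);st("down")
move_gripper(.01);st("grip")
for y in (67,47):
    goto([*C,.267],down(y));st(y)
c=capture("side");cv2.imwrite("pics/s2.png",c["img"][:,:,::-1])
E
```

```text
down 4.69 [0.5135 0.0956 0.2679] F [-0.3 -0.8  0.6] T [ 0.03 -0.18 -0.05] w 0.093
grip 5.87 [0.513  0.0952 0.267 ] F [-1.9 -2.9  0.8] T [-0.3 -0.  -0.1] w 0.0156
67 6.16 [0.5131 0.0952 0.267 ] F [-0.7 -3.8  0.3] T [-0.47  0.03 -0.15] w 0.0157
47 6.58 [0.513  0.0952 0.267 ] F [-0.6 -4.4  1. ] T [-0.67  0.11 -0.21] w 0.0159
```

View pics/s2.png

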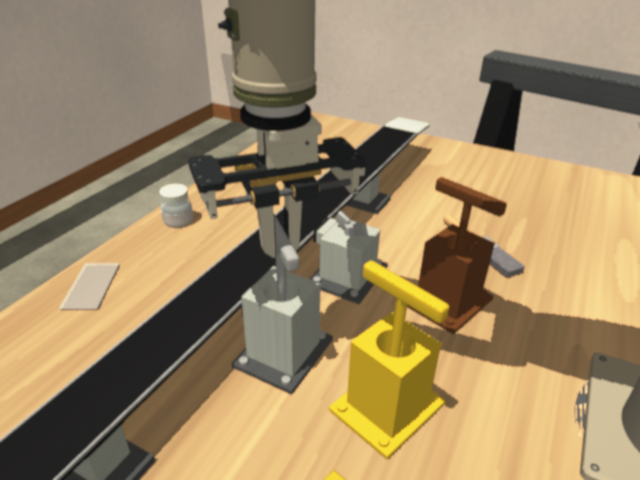

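The side view shows the bar turning with the jaws, with its near end now at about (290,257). The forces are small, so I'll continue to the stop.

```bash
python3 - <<'E'
from h import *
from bench import *
def st(t):
    s=read_state();print(t,round(s["time_s"],2),s["ee_pos"].round(4),"F",s["wrist_force"].round(1),"T",s["ft_torque"].round(2),"w",round(s["grip_width"],4),s["joints"][5].round(3))
for y in (27,12,3,-1,-3,-5):
    goto([*C,.267],down(y));st(y)
c=capture("scene");cv2.imwrite("pics/c3.png",c["img"][:,:,::-1])
E
```

```text
27 7.06 [0.5131 0.0952 0.267 ] F [-1.1 -5.3  1.3] T [-0.79  0.14 -0.2 ] w 0.0155 -0.391
12 7.42 [0.513  0.0952 0.267 ] F [-1.4 -4.5  1. ] T [-0.82  0.17 -0.24] w 0.0158 -0.128
3 7.69 [0.5131 0.0953 0.267 ] F [-0.5 -5.1  1.9] T [-0.78  0.18 -0.21] w 0.0155 0.029
-1 7.94 [0.5131 0.0952 0.267 ] F [-1.3 -5.4  1.9] T [-0.82  0.13 -0.07] w 0.0162 0.098
-3 8.19 [0.5131 0.0953 0.267 ] F [-0.8 -5.3  2. ] T [-0.88  0.16  0.25] w 0.0158 0.133
-5 8.44 [0.513  0.0954 0.267 ] F [-1.4 -4.8  0.5] T [-0.81  0.15  0.62] w 0.0159 0.168
```

View pics/c3.png

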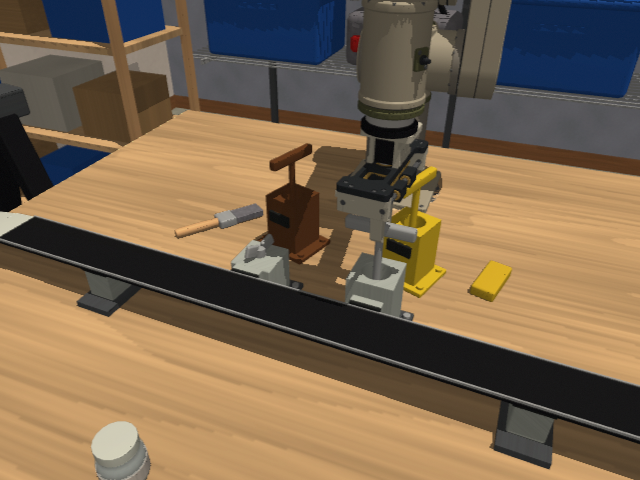

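The moment about z rose from −0.2 to +0.6 N m between −1° and −5°, so the bar has met its stop. In the picture it lies parallel to the ski, with its end at about (408,234). I'll ease the wind-up, release, lift and check.

```bash
python3 - <<'E'
from h import *
from bench import *
goto([*C,.267],down(-3))
move_gripper(.06)
servo_line([*C,.39],down(-3),speed=.12)
c=capture("wrist");print(bar(c,(0,0,640,480)));cv2.imwrite("pics/w4.png",c["img"][:,:,::-1])
W=world(c);m=(c["img"].max(-1)<60)&(abs(W[...,2]-.087)<.006)&(W[...,0]>.55)&(W[...,0]<.68);p=W[m][:,:2]
print("ski",len(p),cv2.fitLine((p*1000).astype(np.float32),cv2.DIST_HUBER,0,.01,.01).ravel())
goto([.40,.0955,.45],down(-3))
c=capture("side");print(bar(c,(235,190,330,300)));cv2.imwrite("pics/s4.png",c["img"][:,:,::-1])
c0=dict(np.load("pics/side0.npz"));print("wing diff",np.abs(c["img"][205:245,320:375].astype(int)-c0["img"][205:245,320:375]).mean())
s=read_state();print(s["time_s"],s["ee_pos"],s["wrist_force"])
E
```

```text
((513.80810546875, 95.65126037597656), (108.49295043945312, 15.845992088317871), np.float32(87.79597), 2494, np.float64(0.20914608646304336), np.float64(0.2116481569416189))
ski 24474 [6.4877287e-02 9.9789327e-01 6.1411847e+02 1.2423412e+02]
((510.53179931640625, 96.50233459472656), (110.22842407226562, 16.855009078979492), np.float32(87.820595), 1190, np.float64(0.20788186512688667), np.float64(0.21142035811254611))
wing diff 5.472272727272728
11.4667 [0.40021819 0.09547554 0.44918021] [ 0.03543212  0.19414633 -0.55570664]
```

View pics/s4.png

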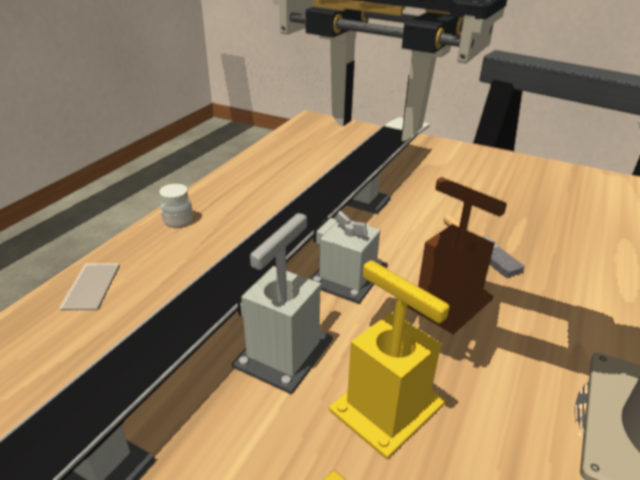

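View pics/w4.png

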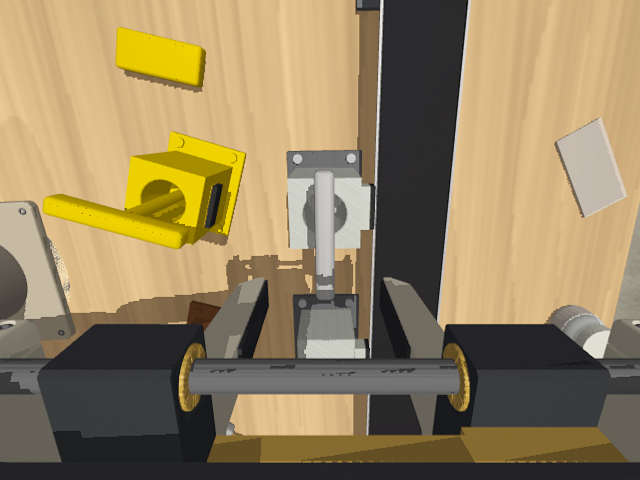

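The handle lies at 87.8° in both views and the ski at about 87.6°. The wing screw at (350,225) looks the same as before, and the gripper is clear of everything.

```bash
python3 -c "
from bench import *
pause(0.3);job_done()"
```

```text
the job is handed in; nothing more can be done
```

The clamp is tightened and the job is handed in at about 12 s of the 32 s allowed; no verdict was reported. I gripped the grey housing's cross handle over its axis, turned it about 79° clockwise to its stop, let go and backed away.

**Last checks:**
- **Stop reached:** the wrist moment about the vertical swung from −0.2 to +0.6 N m over the last few degrees of turning.
- **Handle in line with the ski:** after release the handle measured 87.8° in both the wrist and side views. The ski measured 87.6° at the start, so the joint is at about 1.57 rad.
- **Clear of everything:** after backing away the wrist force was under 1 N and the gripper was well above the scene.
- **Wing screw:** nothing came near it and it looks unchanged in the final side view. I compared that by eye plus a rough picture difference of about 5 grey levels, which I put down to shading; I did not re-measure its position.

**One disagreement:** a second ski fit from the final wrist view gave 86.3° instead of 87.6°. I trusted the first value because the scene and side views agreed on it, and the fit may have picked up other dark pixels. Even at 86.3° the handle is well within the 11° tolerance.

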